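# Clip the analyser key onto the key stand's snap hook

### The job

Put the analyser's key away: pick it up by its fob and clip its ring into the snap hook on the key stand, pressing the sprung gate inward with the ring alone, and keep hold until the gate has snapped fully shut behind it. Then let go, leave the key hanging from the hook and let its swing die down. Work gently, by feel (a few newtons are enough): do not force the key against the hook or stand, keep the gripper itself off them, and leave the rack, bottle and pot where they are.

Things in the scene. Friction and masses are not known exactly. Their poses are not given: they have to be found in the camera images.
- fob (a point): Centre of the key's fob, a black plastic block 56 (x) x 20 (y) x 18 mm (z) lying flat, centre 9 mm above the bench. x points along the key from fob to ring, z up. A steel blade (9 mm wide, 3 mm thick) sticks out 25 mm behind (-x). Key about 60 g. Grasp it firmly (60 N or more) across the 20 mm width: contact at the ring tends to tip the fob between the fingers.
- ring (a point): Centre of the key's steel ring, 70 mm ahead of the fob's centre on its x axis, same height; rigidly fixed to the fob by a 20 mm lug, flat in the fob's plane (horizontal as it lies). Ring wire 5 mm thick, inside diameter 40 mm, outside 50 mm; the wire's centre at the far end is 92.5 mm from the fob's centre.
- stand: Key stand fixed to the bench. Origin on the bench below the snap hook's bend; x points from the hook's front (the side its gate faces and the ring enters from) to its back, z up. White base 12 mm thick, x 5 to 100, y -120 to 30 mm; 16 mm post at x 22, y -90 mm; its 16 mm arm runs along y to above the hook, 330 mm up. The steel hook hangs from a clamp on the arm, flat in the x-z plane (y = 0).
- nose (a point): Top of the hook's nose, the rounded, upward free end of its 8 mm bar, at the MIDDLE clamp setting: stand x -16, 204 mm up. The hook is really clamped up to 18 mm higher or lower each time, which no pose shows: find it by feel or sight. A 5 mm wire slid down the gate's front comes to rest on the nose with its centre 2 mm above the nose's top.
- gate_mid (a point): Point on the gate's front face (stand x -12), 24 mm above the nose's top, at the middle clamp setting (228 mm up; at any setting still on the gate). The gate is a straight upright 6 mm rod, hinged at its top 52 mm above the nose's top; its lower end, 11 mm below the nose's top, rests behind the nose, which stands 8 mm proud of the gate's front. It gives way to the back.
- gate (a joint): Angle of the gate in rad: 0 shut against the nose, growing as its lower end swings inward (to the back), stop at 0.4. Its spring holds it shut with 0.08 N m, rising 0.2 N m per rad: 1.5 to 3 N on a wire just above the nose, more nearer the hinge.
- bend (a point): Inner floor of the hook's bend at the middle setting (stand x 0, 184 mm up), 20 mm below the nose's top; back bar at stand x 22 mm. The ring's far wire enters 3 to 8 mm above where it rests on the nose, is pressed back 10 to 14 mm from first touching the gate, then lowered 22 to 24 mm behind the nose, to the bend's floor: once it is below the gate's end, the gate snaps shut above it.
- hang (a point): Point of the stand 164 mm above its origin: where the ring's centre hangs at the middle setting once the key is clipped and let go (ring upright, fob below). Moves with the stand, not with the clamp setting.
- rack_c (a point): Bystander: white tube rack 90 x 160 x 50 mm with capped tubes (88 mm high), loose; point 25 mm up its middle.
- reagent_c (a point): Bystander: white reagent bottle, 60 mm wide, 120 mm high, loose; half-way up.
- pot_c (a point): Bystander: clear specimen pot with a yellow lid, 60 mm wide, 70 mm high, loose; half-way up.
Mind the look-alikes: they are no part of the job. Of the things like the part that bears fob, leave any that is blue; of the rest the larger one is meant.

How it is judged:
By the outcome, as a careful person would: the job done as asked, in the order asked, and still so for the second after the job is handed in, with the robot touching nothing.
It also fails if it takes over 72 s, if anything falls off the work surface, if the arm or the gripper's body presses on something with over 40 N, if the wrist force passes 120 N, or if a joint passes its speed limit or range.

### The arm

A 6-joint arm with a two-finger parallel gripper is mounted at the origin on the work surface. World frame = base frame: x ahead of the robot, y to its left, z up, the work surface at z = 0. Lengths are in m, angles in degrees, forces in N, time in s.
With the tool pointing down it reaches from about 0.4 to 0.825 m from the base axis. Payload 7 kg.
Tool frame: the origin (TCP) lies at the very end of the fingers, on their centre line; the grasp point (between the pads) lies 19 mm behind it; z points along the fingers, y is the line along which they close (so a half turn about z gives the same grasp; the last joint's range is limited). The gripper opens to 88 mm and grips with 3 to 60 N. Pads are 19 mm wide; open, the fingers measure 130 mm over their backs; the gripper's body (78 mm by 193 mm) begins 47 mm behind the grasp point.
Start: joints at [-55.17, 20.546, 0.682, 0, -70.136, -16.507], TCP at [0.212, -0.641, 0.227] pointing down, gripper open.
Joint ranges: [-176.03, 176.03], [-82.01, 121.73], [-58.28, 71.71], [-173.87, 95.51], [-174.79, -0.11], [-173.66, 173.66]. Speed limits (degrees/s): [136.94, 136.94, 172.46, 180, 180, 180].

### API

Orientations are given as [roll, pitch, yaw] about the fixed x, y, z axes, in that order (R = Rz(yaw) Ry(pitch) Rx(roll)).
In Python, from plant import r gives the robot as it stands. The module is installed in compiled form; this text tells all that it offers.
- The arm moves only by the tool jog_arm, never from a script. Its arguments are lists of equal length, an entry for each row: "travel": the shift along the tool's x, y, z each as a share of 50 cm, from -1 to 1, a list of three; "dr": the turn, a rotation vector about the tool's x, y, z each as a share of 360 degrees, from -1 to 1, a list of three; "claw": the opening, from 0 (shut) to 1 (fully open). A call has exactly 10 rows; each row is the pose to reach, as a shift and turn from the pose commanded when the call began, along the tool's axes at that moment, turning the shorter way round; what a row does not reach only later rows make up. A row lasts 1/8 s, in which the tool goes at most 62.5 mm and 10.7 degrees, less where a joint would pass 70% of its speed; a pose out of reach is approached as far as the arm can. A call with a number of a shift or a turn outside -1 to 1 is refused whole. A call with a gripper value outside its range is refused whole. The fingers move at their own pace and stop on an object; "newtons" is the grip in N (left out, the last holds). Time passes only in rows, so rows that repeat a pose let the fingers close, or fill a call up. It gives the time, the measured TCP pose, the force, the opening and the grip force at its end, in the units of the state.
- r.get_state(): the state, without advancing time (a new reading comes with each control period).
- r.capture(name): name is "side" or "top" or "wrist"; returns a dict with "pixels" (420x560x3 uint8, red, green, blue), "range_z" (420x560 float32, m along the optical axis (not along the pixel's ray), 0 where there is no reading), "fx", "fy", "cx", "cy" (pixels), "position" and "attitude" of the camera in the world; the wrist camera has in their place "hand_eye" (4x4, takes a point from camera to tool coordinates, whose origin is the TCP and whose axes are the flange's). Camera axes: x right, y up, looking along -z (the intrinsics and any distortion apply to the point x, -y, -z); pixel columns grow to the right and rows downward; lengths in m; the calibration is good to about 2 mm. A picture is of the moment at which its call begins: read the wrist's pose just before it.
- r.close_job(): hands the job in; it is judged then, once.
Trained networks look in the newest picture that a camera, given by its name, has taken for a name from the list of things; names that differ only in an ending like _2 or _b are one class to them, and where a whole thing is asked for, a point or a joint stands for the part that bears it (a point fixed in the world has none). Each returns a list of dicts, best first, with "conf" (0 to 1); they miss things now and then, are a little off and sometimes report something else, mostly with a low value. They report only what shows in the picture. A call takes as long as a camera call. They do not tell look-alikes from the thing itself.
- r.boxes_of(name, camera): "extent" ([left, top, right, bottom] in pixels, round what is visible of it).
- r.regions_of(name, camera): "pixels" (420x560 bool, what is visible of it) and "extent" ([left, top, right, bottom] in pixels, round what is visible of it).
- r.tip_of(name, camera): "at" ([column, row] in pixels: a listed point, or the origin of a listed thing).
The state is a dict: "time_s": time; "joints": joint angles; "qd": joint speeds; "joint_torque": joint torques, N m; "tcp_pos": TCP position; "eef_rot": TCP orientation; "contact_force": force on the tool from outside, world axes, zero at the start; "moment": the same for the moment, N m; "gripper_width": finger opening in m; "gripper_force": force on a finger pad.
Only numpy, scipy, OpenCV 4.12 (cv2) and the standard library are available. Lean on these libraries where they do the work, as an engineer would, in place of code of your own. Each camera call takes 0.05 s, during which the arm holds its last target. There are 200 camera calls.

## Working session

There is one attempt and no reset: what is moved stays moved. The work goes in short steps, Python scripts to look and compute and a tool call to move; the robot and the scene stay as the last step left them, time stands still between calls to the robot, and variables do not carry over. Pictures are saved under pics/ and viewed, at most 10 in all, crops included, and the job is handed in when it is done.

Besides the shell and the picture viewer there is one more tool, called as name(argument=value, ...), one argument or row to a line, values as JSON. jog_arm: Moves the arm, as the interface text tells. Its arguments: {"type":"object","properties":{"travel":{"type":"array"},"dr":{"type":"array"},"claw":{"type":"array"},"newtons":{"type":"number"}},"required":["travel","dr","claw"]}

```bash
mkdir -p pics
cat > h.py <<'E'
import numpy as np,cv2
from scipy.spatial.transform import Rotation as R
from plant import r
def cap(n):
    s=r.get_state(); c=r.capture(n)
    if n=='wrist':
        T=np.eye(4);T[:3,:3]=R.from_euler('xyz',s['eef_rot'],degrees=True).as_matrix();T[:3,3]=s['tcp_pos'];c['T']=T@np.array(c['hand_eye'])
    return c
def dep(c,u,v,w=2):
    d=c['range_z'][int(v)-w:int(v)+w+1,int(u)-w:int(u)+w+1];d=d[d>0]
    return np.median(d) if d.size else np.nan
def pw(c,u,v,d):
    p=np.array([(u-c['cx'])/c['fx']*d,-(v-c['cy'])/c['fy']*d,-d])
    if 'T' in c: return c['T'][:3,:3]@p+c['T'][:3,3]
    return c['Rm']@p+np.array(c['position'])
def save(c,f,crop=None,k=1):
    im=c['pixels'][:,:,::-1]
    if crop: im=im[crop[1]:crop[3],crop[0]:crop[2]]
    cv2.imwrite(f,cv2.resize(im,None,fx=k,fy=k,interpolation=cv2.INTER_CUBIC))
E
python3 - <<'E'
from h import *
print(r.get_state())
for n in ['top','side']:
    c=cap(n); save(c,f'pics/{n}.png'); print(n,{k:v for k,v in c.items() if k not in('pixels','range_z')})
    for t in ['fob','ring','nose','gate_mid','bend','stand','hang','rack_c','reagent_c','pot_c']:
        print(t,[(np.round(o['at']),round(o['conf'],2),round(float(dep(c,*np.clip(o['at'],2,[557,417]))),3)) for o in r.tip_of(t,n)])
E
```

```text
{'time_s': 0.0, 'joints': array([-5.51710135e+01,  2.05909449e+01,  6.34215574e-01, -2.08372138e-02,
       -7.01371767e+01, -1.65051150e+01]), 'qd': array([-0.0859639 , -0.02199014, -0.03817085, -0.01922945, -0.06772079,
       -0.00478682]), 'joint_torque': array([ 2.59520284e-04, -5.82711554e+01,  2.93058801e+01,  6.99719220e+00,
        7.02770718e-03, -1.38980645e-04]), 'tcp_pos': array([ 0.2120123 , -0.64031633,  0.22562934]), 'eef_rot': array([ 1.79904398e+02, -7.90023165e-03, -1.61683218e+02]), 'contact_force': array([ 0.61154128,  0.14328703, -0.97739457]), 'moment': array([ 0.03292048,  0.01766672, -0.00374939]), 'gripper_force': 0.0, 'gripper_width': 0.08790017066617185}
top {'fx': 418.1594912073842, 'fy': 418.1594912073842, 'cx': 280.94594493130705, 'cy': 216.07176549094385, 'position': array([ 0.46100228, -0.01322828,  1.15700858]), 'attitude': array([  4.66594355,   0.13075794, -91.16082466])}
fob [(array([189., 271.]), 0.6, 1.137), (array([284., 242.]), 0.54, 1.138), (array([237., 248.]), 0.53, 1.136)]
ring [(array([216., 229.]), 0.86, 1.158), (array([308., 246.]), 0.5
[... 607 characters left out ...]
, 'position': array([0.47921441, 0.70292179, 0.84993359]), 'attitude': array([  46.72525618,    0.4964732 , -175.56861488])}
fob [(array([304., 300.]), 0.98, 0.99), (array([328., 344.]), 0.53, 0.907), (array([302., 254.]), 0.5, 1.095)]
ring [(array([281., 311.]), 0.97, 0.984), (array([340., 333.]), 0.65, 0.941), (array([310., 237.]), 0.57, 1.164)]
nose [(array([223., 219.]), 0.71, 1.222)]
gate_mid [(array([281., 311.]), 0.44, 0.984)]
bend [(array([217., 226.]), 0.78, 0.934), (array([221., 280.]), 0.66, 1.052)]
stand [(array([220., 279.]), 0.75, 1.047)]
hang [(array([213., 234.]), 0.79, 0.943)]
rack_c [(array([268., 166.]), 0.94, 1.269)]
reagent_c [(array([262., 379.]), 0.91, 0.767)]
pot_c []
```

View pics/top.png

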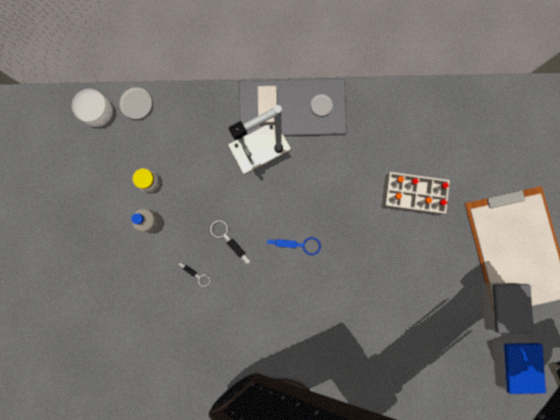

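View pics/side.png

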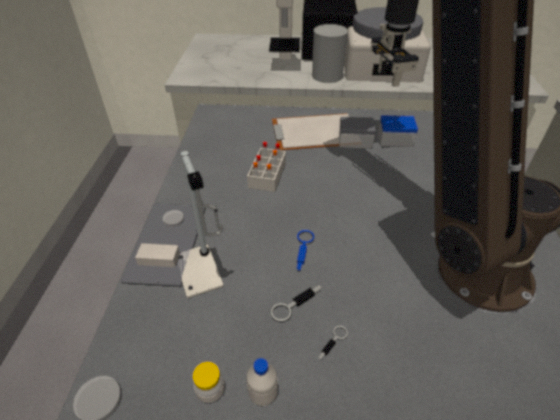

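The keys in the top view are a large black one (fob (237,248), ring (219,229)), a small black one (fob (189,271)) and a blue one (fob (284,242)). I choose the large black one at (237,248). The stand base is near (260,148), with its front facing the robot, to the lower left.

```bash
cat >> h.py <<'E'
_cap=cap
def cap(n):
    c=_cap(n)
    if n!='wrist': c['Rm']=R.from_euler('xyz',c['attitude'],degrees=True).as_matrix()
    return c
def plane(c,u,v,z):
    o=pw(c,u,v,0.);q=pw(c,u,v,1.)-o
    return o+q*(z-o[2])/q[2]
def mask_world(c,m,z):
    v,u=np.nonzero(m); return np.array([plane(c,a,b,z) for a,b in zip(u,v)])
E
python3 - <<'E'
from h import *
np.set_printoptions(precision=4,suppress=True)
c=cap('top')
for nm,q in [('fob',(237,248)),('ring',(219,229)),('small',(189,271))]: print(nm,plane(c,*q,.009))
for t in ['fob','stand']:
    for o in r.regions_of(t,'top'):
        m=o['pixels'];v,u=np.nonzero(m);print(t,o['conf'],o['extent'],len(u),np.mean(u),np.mean(v))
# white base
im=c['pixels'].astype(int);m=(im.min(2)>170);m[:120]=0;m[180:]=0;m[:,:225]=0;m[:,295:]=0
P=mask_world(c,m,.012)[:,:2].astype(np.float32);b=cv2.minAreaRect(P*1000);print('base',len(P),b,cv2.boxPoints(b))
s=cap('side');im=s['pixels'].astype(int);print('side')
for q in [(304,300,),(281,311)]: print(plane(s,*q,.009))
for o in r.regions_of('stand','side')[:2]:
    m=o['pixels']&(im.min(2)>150);v,u=np.nonzero(m);k=v>245;P=np.array([plane(s,a,b_,.012) for a,b_ in zip(u[k],v[k])])[:,:2].astype(np.float32);b=cv2.minAreaRect(P*1000);print(o['conf'],b,cv2.boxPoints(b))
save(c,'pics/topc.png',(170,90,310,300),3) if 0 else save(s,'pics/sidec.png',(160,130,350,330),4 if 0 else 3)
E
```

```text
fob [0.4695 0.1096 0.009 ]
ring [0.5226 0.1584 0.009 ]
small [0.4096 0.2412 0.009 ]
fob 0.82 [211.1, 219.0, 247.2, 260.4] 325 230.02461538461537 242.74153846153845
fob 0.56 [266.7, 238.8, 319.5, 257.5] 272 291.62867647058823 244.54779411764707
stand 0.58 [227.7, 106.9, 293.3, 172.6] 2264 257.4386042402827 141.4469964664311
base 1335 ((763.93798828125, 51.23964309692383), (122.03287506103516, 148.20172119140625), 26.788925170898438) [[676.0726  89.8871]
 [742.8679 -42.4086]
 [851.8033  12.5922]
 [785.0081 144.8879]]
side
[0.4665 0.1212 0.009 ]
[0.5206 0.1565 0.009 ]
0.81 ((748.6430053710938, 44.99605941772461), (92.02926635742188, 146.8953857421875), 27.21066665649414) [[674.1358  89.2746]
 [741.3057 -41.3641]
 [823.1502   0.7175]
 [755.9803 131.3562]]
```

View pics/sidec.png

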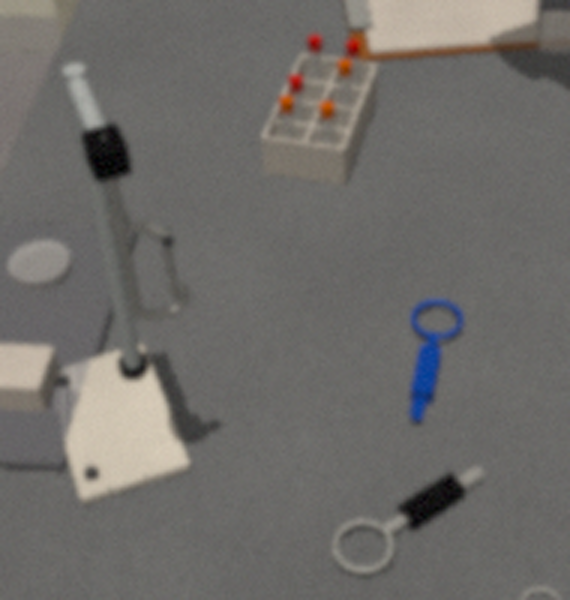

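The side crop shows the hook: nose at about full (219,232), hinge at (216,209). The large black key is at crop (430,500)/(363,545), and the blue key lies to its upper right. This confirms the choice.

```bash
cat >> h.py <<'E'
O=np.array([.6840,.0610]); YS=27.
Rs=R.from_euler('z',YS,degrees=True).as_matrix()
def st(p): return Rs@np.array(p)+np.r_[O,0]
def plan(pos,rpy=(180,0,-137.),frm=None):
    "travel/dr shares from current commanded (approx measured) pose"
    s=r.get_state(); p,e=frm if frm else (s['tcp_pos'],s['eef_rot'])
    A=R.from_euler('xyz',e,degrees=True);B=R.from_euler('xyz',rpy,degrees=True)
    t=A.inv().apply(np.array(pos)-p)/.5; d=np.degrees((A.inv()*B).as_rotvec())/360
    print('travel',np.round(t,4),'dr',np.round(d,5))
E
python3 - <<'E'
from h import *
np.set_printoptions(precision=4,suppress=True)
s=cap('side');n=Rs[:,1];o=np.r_[O,0]
for nm,q in [('nose',(219.3,231.7)),('hinge',(216,209.3)),('bend',(213.5,234))]:
    a=pw(s,*q,0.);d=pw(s,*q,1.)-a; k=n@(o-a)/(n@d); p=a+k*d; print(nm,Rs.T@(p-o))
t=cap('top');print(r.tip_of('nose','top')[:1],plane(t,252,162,.2),Rs.T@(plane(t,252,162,.2)-o))
w=cap('wrist');print(w['hand_eye'],w['fx'])
P0=((.212,-.641,.2265),(180,0,-161.68))
plan((.48,.125,.25),frm=P0)
E
```

```text
nose [-0.0135  0.      0.1668]
hinge [-0.0138  0.      0.2381]
bend [0.0007 0.     0.1649]
[{'at': [248.0, 159.3], 'conf': 0.57}] [0.6664 0.052  0.2   ] [-0.0198 -0.      0.2   ]
[[-0.0006  0.9595  0.2817  0.0752]
 [ 1.      0.0002  0.0014  0.0003]
 [ 0.0013  0.2817 -0.9595 -0.1579]
 [ 0.      0.      0.      1.    ]] 355.10000668993956
travel [-0.9904  1.2859 -0.047 ] dr [ 0.      0.     -0.0686]
```

jog_arm(
  travel=[
    [-0.75,0.97,-0.04],
    [-0.75,0.97,-0.04],
    [-0.75,0.97,-0.04],
    [-0.75,0.97,-0.04],
    [-0.75,0.97,-0.04],
    [-0.75,0.97,-0.04],
    [-0.75,0.97,-0.04],
    [-0.75,0.97,-0.04],
    [-0.75,0.97,-0.04],
    [-0.75,0.97,-0.04],
  ],
  dr=[
    [0,0,-0.0686],
    [0,0,-0.0686],
    [0,0,-0.0686],
    [0,0,-0.0686],
    [0,0,-0.0686],
    [0,0,-0.0686],
    [0,0,-0.0686],
    [0,0,-0.0686],
    [0,0,-0.0686],
    [0,0,-0.0686],
  ],
  claw=[1,1,1,1,1,1,1,1,1,1],
)

```text
time_s: 2.8
tcp_pos: [0.4162, -0.0602, 0.2472]
eef_rot: [-180.0, 0.1, -136.9]
contact_force: [1.0, -0.3, 0.5]
gripper_width: 0.0874
gripper_force: 0.0
```

Run:
```python
from h import *
s=r.get_state();print(s['tcp_pos'],s['eef_rot'],s['joints'])
plan((.48,.125,.25))
```

```text
[ 0.41616291 -0.06018522  0.24724877] [-1.79951542e+02  9.00427257e-02 -1.36908693e+02] [ 1.89161715e+01 -5.42157258e+00 -2.72585799e+01  7.90618805e-03
 -6.80610020e+01 -6.58278498e+01]
travel [-0.3463  0.1832 -0.0051] dr [-0.00013  0.00025  0.00025]
```

jog_arm(
  travel=[
    [-0.35,0.18,0],
    [-0.35,0.18,0],
    [-0.35,0.18,0],
    [-0.35,0.18,0],
    [-0.35,0.18,0],
    [-0.35,0.18,0],
    [-0.35,0.18,0],
    [-0.35,0.18,0],
    [-0.35,0.18,0],
    [-0.35,0.18,0],
  ],
  dr=[
    [0,0,0],
    [0,0,0],
    [0,0,0],
    [0,0,0],
    [0,0,0],
    [0,0,0],
    [0,0,0],
    [0,0,0],
    [0,0,0],
    [0,0,0],
  ],
  claw=[1,1,1,1,1,1,1,1,1,1],
)

```text
time_s: 4.05
tcp_pos: [0.4822, 0.1226, 0.2466]
eef_rot: [180.0, 0.0, -137.0]
contact_force: [0.2, -0.2, 0.3]
gripper_width: 0.0875
gripper_force: 0.0
```

Run:
```python
from h import *
np.set_printoptions(precision=4,suppress=True)
s=r.get_state();print(s['tcp_pos'],s['eef_rot'])
c=cap('wrist');save(c,'pics/w1.png')
for t in ['fob','ring','nose','bend','stand']:
    print(t,[(np.round(o['at']),round(o['conf'],2),plane(c,*o['at'],.009)) for o in r.tip_of(t,'wrist')])
# black fob
im=c['pixels'].astype(int)
for o in r.regions_of('fob','wrist'):
    m=o['pixels'];k=m&(im.max(2)<70);n,l,stt,_=cv2.connectedComponentsWithStats(k.astype(np.uint8))
    if n>1:
        i=1+np.argmax(stt[1:,4]);P=mask_world(c,l==i,.018)[:,:2].astype(np.float32)*1000
        print(o['conf'],stt[i],P.mean(0),cv2.minAreaRect(P))
```

```text
[0.4822 0.1226 0.2466] [ 179.9996    0.0084 -136.9976]
fob [(array([288., 164.]), 0.91, array([0.4678, 0.1164, 0.009 ])), (array([401., 198.]), 0.78, array([0.4083, 0.2391, 0.009 ])), (array([184.,  80.]), 0.63, array([ 0.4778, -0.0225,  0.009 ]))]
ring [(array([391., 159.]), 0.95, array([0.3858, 0.1966, 0.009 ])), (array([278., 224.]), 0.67, array([0.5273, 0.1574, 0.009 ]))]
nose []
bend []
stand [(array([136., 259.]), 0.8, array([0.6778, 0.0612, 0.009 ]))]
0.95 [276 138  19  51 888] [468.5004 112.8765] ((468.74493408203125, 113.17515563964844), (54.75885772705078, 19.64861297607422), 42.68505096435547)
0.77 [392 183  17  35 435] [410.8927 235.4651] ((410.90972900390625, 235.4078369140625), (39.34038543701172, 15.293862342834473), 54.39969253540039)
```

View pics/w1.png

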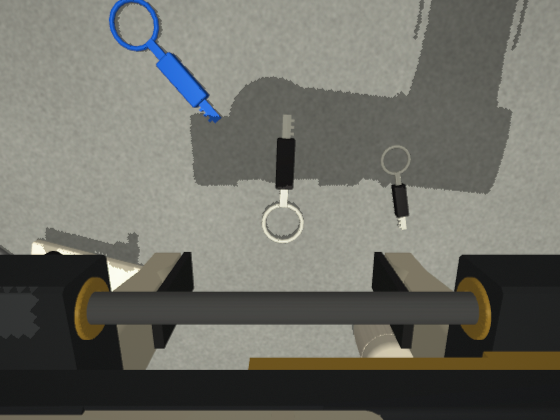

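The close view shows the black fob at (286,163) and its ring at (283,222). The blue key is at the upper left and the small black one is at (400,200). The measured fob size of 55x20 mm matches.

Run:
```python
from h import *
plan((.4688,.1131,.004),(180,0,-137.3))
```

```text
travel [0.0329 0.0042 0.4851] dr [-0.e+00 -1.e-05  9.e-04]
```

jog_arm(
  travel=[
    [0.033,0.004,0.1],
    [0.033,0.004,0.2],
    [0.033,0.004,0.3],
    [0.033,0.004,0.4],
    [0.033,0.004,0.44],
    [0.033,0.004,0.47],
    [0.033,0.004,0.485],
    [0.033,0.004,0.485],
    [0.033,0.004,0.485],
    [0.033,0.004,0.485],
  ],
  dr=[
    [0,0,0.001],
    [0,0,0.001],
    [0,0,0.001],
    [0,0,0.001],
    [0,0,0.001],
    [0,0,0.001],
    [0,0,0.001],
    [0,0,0.001],
    [0,0,0.001],
    [0,0,0.001],
  ],
  claw=[1,1,1,1,1,1,1,1,0,0],
  newtons=60,
)

```text
time_s: 5.65
tcp_pos: [0.4692, 0.1132, 0.0047]
eef_rot: [-180.0, 0.1, -137.3]
contact_force: [0.4, -0.8, -0.2]
gripper_width: 0.073
gripper_force: 0.0
```

jog_arm(
  travel=[
    [0,0,0],
    [0,0,0],
    [0,0,0],
    [0,0,0],
    [0,0,0],
    [0,0,0],
    [0,0,-0.02],
    [0,0,-0.05],
    [0,0,-0.1],
    [0,0,-0.2],
  ],
  dr=[
    [0,0,0],
    [0,0,0],
    [0,0,0],
    [0,0,0],
    [0,0,0],
    [0,0,0],
    [0,0,0],
    [0,0,0],
    [0,0,0],
    [0,0,0],
  ],
  claw=[0,0,0,0,0,0,0,0,0,0],
  newtons=60,
)

```text
time_s: 6.9
tcp_pos: [0.4676, 0.1122, 0.1042]
eef_rot: [180.0, -0.2, -137.4]
contact_force: [1.0, 1.0, -0.1]
gripper_width: 0.0192
gripper_force: 59.8
```

Run:
```python
from h import *
s=r.get_state();print(s['tcp_pos'],s['eef_rot'],s['contact_force'],s['moment'])
plan(st((-.1375,0,.2107)),(180,0,-153))
```

```text
[0.46760798 0.11216967 0.10424309] [ 179.96442727   -0.20776621 -137.35236609] [ 0.95926452  1.04323734 -0.14670981] [ 0.17784012 -0.18159634  0.05521968]
travel [ 0.0166 -0.2942 -0.213 ] dr [ 2.000e-05 -5.900e-04  4.347e-02]
```

jog_arm(
  travel=[
    [0,0,-0.1],
    [0,0,-0.2],
    [0.01,-0.1,-0.213],
    [0.016,-0.2,-0.213],
    [0.016,-0.29,-0.213],
    [0.016,-0.294,-0.213],
    [0.016,-0.294,-0.213],
    [0.016,-0.294,-0.213],
    [0.016,-0.294,-0.213],
    [0.016,-0.294,-0.213],
  ],
  dr=[
    [0,0,0],
    [0,0,0],
    [0,0,0.0145],
    [0,0,0.029],
    [0,0,0.0435],
    [0,0,0.0435],
    [0,0,0.0435],
    [0,0,0.0435],
    [0,0,0.0435],
    [0,0,0.0435],
  ],
  claw=[0,0,0,0,0,0,0,0,0,0],
)

```text
time_s: 8.15
tcp_pos: [0.5623, -0.0001, 0.2109]
eef_rot: [-180.0, 0.0, -152.9]
contact_force: [0.0, -0.7, -0.5]
gripper_width: 0.0193
gripper_force: 59.8
```

Run:
```python
from h import *
np.set_printoptions(precision=4,suppress=True)
s=r.get_state();print(s['tcp_pos'],s['eef_rot'],s['contact_force'],s['moment'],s['gripper_force'])
print('fob in stand',Rs.T@(s['tcp_pos']-np.r_[O,0]))
a=cap('side');save(a,'pics/s2.png',(180,170,310,270),6)
for t in ['nose','gate_mid','bend','ring','fob']: print(t,[(np.round(o['at'],1),round(o['conf'],2)) for o in r.tip_of(t,'side')[:2]])
```

```text
[ 0.5623 -0.0001  0.2109] [-179.9966    0.0239 -152.941 ] [ 0.0297 -0.7064 -0.4734] [ 0.0281  0.0117 -0.0734] 59.83148396015167
fob in stand [-0.1361  0.0008  0.2109]
nose [(array([219.1, 219.6]), 0.77)]
gate_mid [(array([219.1, 213.3]), 0.79)]
bend [(array([217.3, 229.3]), 0.63), (array([265.2, 202. ]), 0.32)]
ring [(array([238.1, 210.5]), 0.76), (array([341.6, 335. ]), 0.7)]
fob [(array([267.7, 204.9]), 0.79), (array([300.8, 256.5]), 0.79)]
```

View pics/s2.png

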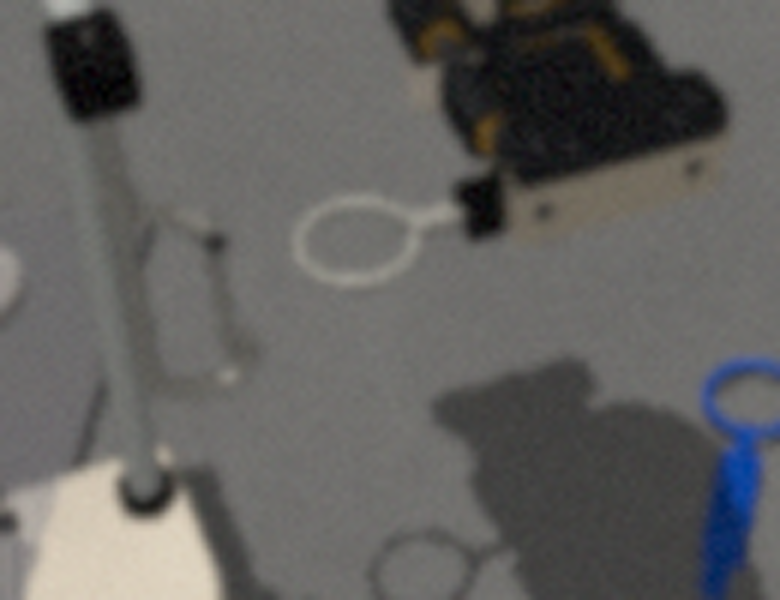

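The crop shows the held ring at crop (358,240), level and in front of the hook. The hook's hinge is at (213,240) and its nose near (235,350), so it seems clamped low, with the nose about 186 mm up. Next I approach the gate by feel.

jog_arm(
  travel=[
    [-0.01,0,0.01],
    [-0.02,0,0.02],
    [-0.03,0,0.02],
    [-0.04,0,0.02],
    [-0.048,0,0.02],
    [-0.048,0,0.02],
    [-0.048,0,0.02],
    [-0.048,0,0.02],
    [-0.048,0,0.02],
    [-0.048,0,0.02],
  ],
  dr=[
    [0,0,0],
    [0,0,0],
    [0,0,0],
    [0,0,0],
    [0,0,0],
    [0,0,0],
    [0,0,0],
    [0,0,0],
    [0,0,0],
    [0,0,0],
  ],
  claw=[0,0,0,0,0,0,0,0,0,0],
)

```text
time_s: 9.7
tcp_pos: [0.5839, 0.0103, 0.2006]
eef_rot: [-180.0, 0.0, -153.0]
contact_force: [-0.7, 0.2, -0.9]
gripper_width: 0.0192
gripper_force: 59.8
```

```bash
cat >> h.py <<'E'
def feel(n=6):
    F=[];M=[];P=[]
    for i in range(n):
        s=r.get_state();F.append(Rs.T@s['contact_force']);M.append(Rs.T@s['moment']);P.append(Rs.T@(s['tcp_pos']-np.r_[O,0]))
        if i<n-1: r.capture('side')
    np.set_printoptions(precision=2,suppress=True)
    print('F stand',np.mean(F,0),'sd',np.std(F,0),'M',np.mean(M,0),'wire x,y,z mm',np.mean(P,0)*1000+[92.5,0,4.3],'rot',s['eef_rot'],'grip',s['gripper_width'],s['gripper_force'],'t',s['time_s'])
E
python3 -c "from h import *;feel()"
```

```text
F stand [-0.24 -0.04 -0.41] sd [0.59 0.32 0.4 ] M [ 0.01  0.02 -0.02] wire x,y,z mm [-19.7    0.27 204.9 ] rot [ 180.   -0. -153.] grip 0.01961891303212882 59.83106553554535 t 9.95
```

jog_arm(
  travel=[
    [-0.002,0,0],
    [-0.004,0,0],
    [-0.006,0,0],
    [-0.008,0,0],
    [-0.01,0,0],
    [-0.012,0,0],
    [-0.014,0,0],
    [-0.014,0,0],
    [-0.014,0,0],
    [-0.014,0,0],
  ],
  dr=[
    [0,0,0],
    [0,0,0],
    [0,0,0],
    [0,0,0],
    [0,0,0],
    [0,0,0],
    [0,0,0],
    [0,0,0],
    [0,0,0],
    [0,0,0],
  ],
  claw=[0,0,0,0,0,0,0,0,0,0],
)

```text
time_s: 11.2
tcp_pos: [0.59, 0.0134, 0.2005]
eef_rot: [180.0, -0.0, -153.0]
contact_force: [-2.4, -1.1, -0.4]
gripper_width: 0.0196
gripper_force: 59.8
```

```bash
python3 -c "from h import *;feel()"
```

```text
F stand [-2.95  0.19 -0.69] sd [0.43 0.37 0.47] M [-0.01  1.1   0.01] wire x,y,z mm [-12.77   0.28 204.82] rot [ 180.     -0.01 -153.  ] grip 0.01958721508345006 59.831430315971375 t 11.45
```

jog_arm(
  travel=[
    [0.003,0,0],
    [0.003,0,0.004],
    [0.003,0,0.008],
    [0.003,0,0.012],
    [0.003,0,0.016],
    [0.003,0,0.02],
    [0.003,0,0.02],
    [0.003,0,0.02],
    [0.003,0,0.02],
    [0.003,0,0.02],
  ],
  dr=[
    [0,0,0],
    [0,0,0],
    [0,0,0],
    [0,0,0],
    [0,0,0],
    [0,0,0],
    [0,0,0],
    [0,0,0],
    [0,0,0],
    [0,0,0],
  ],
  claw=[0,0,0,0,0,0,0,0,0,0],
)

```text
time_s: 12.7
tcp_pos: [0.5888, 0.0128, 0.1905]
eef_rot: [180.0, -0.0, -153.0]
contact_force: [-1.3, -0.5, -1.8]
gripper_width: 0.0197
gripper_force: 59.8
```

```bash
python3 -c "from h import *;feel()"
```

```text
F stand [-1.67 -0.24 -1.19] sd [0.34 0.35 0.42] M [-0.1   0.8  -0.03] wire x,y,z mm [-14.25   0.3  194.8 ] rot [ 180.     -0.01 -153.  ] grip 0.019451670680946068 59.83228147029877 t 12.95
```

jog_arm(
  travel=[
    [0,0,0.002],
    [0,0,0.004],
    [0,0,0.006],
    [0,0,0.008],
    [0,0,0.01],
    [0,0,0.01],
    [0,0,0.01],
    [0,0,0.01],
    [0,0,0.01],
    [0,0,0.01],
  ],
  dr=[
    [0,0,0],
    [0,0,0],
    [0,0,0],
    [0,0,0],
    [0,0,0],
    [0,0,0],
    [0,0,0],
    [0,0,0],
    [0,0,0],
    [0,0,0],
  ],
  claw=[0,0,0,0,0,0,0,0,0,0],
)

```text
time_s: 14.2
tcp_pos: [0.5888, 0.0128, 0.1856]
eef_rot: [180.0, -0.0, -153.0]
contact_force: [-1.1, -0.5, 0.1]
gripper_width: 0.0197
gripper_force: 59.8
```

```bash
python3 -c "from h import *;feel(4)"
```

```text
F stand [-1.53 -0.2  -0.06] sd [0.58 0.38 0.33] M [-0.11  0.64 -0.05] wire x,y,z mm [-14.21   0.27 189.85] rot [ 180.   -0. -153.] grip 0.01951273721141589 59.8323529958725 t 14.35
```

jog_arm(
  travel=[
    [0,0,0.001],
    [0,0,0.002],
    [0,0,0.003],
    [0,0,0.004],
    [0,0,0.005],
    [0,0,0.005],
    [0,0,0.005],
    [0,0,0.005],
    [0,0,0.005],
    [0,0,0.005],
  ],
  dr=[
    [0,0,0],
    [0,0,0],
    [0,0,0],
    [0,0,0],
    [0,0,0],
    [0,0,0],
    [0,0,0],
    [0,0,0],
    [0,0,0],
    [0,0,0],
  ],
  claw=[0,0,0,0,0,0,0,0,0,0],
)

```text
time_s: 15.6
tcp_pos: [0.5891, 0.0129, 0.1832]
eef_rot: [-180.0, 0.0, -153.0]
contact_force: [0.9, 0.3, 1.2]
gripper_width: 0.0194
gripper_force: 59.8
```

```bash
python3 -c "from h import *;feel(4)"
```

```text
F stand [ 1.12 -0.09  1.42] sd [0.35 0.28 0.39] M [ 0.03 -0.56 -0.  ] wire x,y,z mm [-13.87   0.27 187.48] rot [-179.99    0.04 -153.  ] grip 0.019160369639831403 59.832082986831665 t 15.75
```

The wire has met the nose at about z 187.5 mm, so the nose top is about 186 mm up, which agrees with the picture. I raise 5.5 mm and press in.

jog_arm(
  travel=[
    [0,0,-0.006],
    [0,0,-0.012],
    [-0.004,0,-0.012],
    [-0.008,0,-0.012],
    [-0.012,0,-0.012],
    [-0.016,0,-0.012],
    [-0.02,0,-0.012],
    [-0.024,0,-0.012],
    [-0.025,0,-0.012],
    [-0.025,0,-0.012],
  ],
  dr=[
    [0,0,0],
    [0,0,0],
    [0,0,0],
    [0,0,0],
    [0,0,0],
    [0,0,0],
    [0,0,0],
    [0,0,0],
    [0,0,0],
    [0,0,0],
  ],
  claw=[0,0,0,0,0,0,0,0,0,0],
)

```text
time_s: 17.0
tcp_pos: [0.5999, 0.0184, 0.1891]
eef_rot: [-180.0, -0.0, -153.0]
contact_force: [-3.4, -1.6, -0.9]
gripper_width: 0.0193
gripper_force: 59.8
```

```bash
python3 -c "from h import *;feel(3)"
```

```text
F stand [-3.54 -0.73 -0.15] sd [0.19 0.6  0.56] M [-0.2   1.16 -0.03] wire x,y,z mm [ -1.75   0.24 193.36] rot [ 180.     -0.01 -153.  ] grip 0.01926027725881791 59.83343303203583 t 17.1
```

jog_arm(
  travel=[
    [0,0,0.005],
    [0,0,0.01],
    [0,0,0.015],
    [0,0,0.02],
    [0,0,0.025],
    [0,0,0.03],
    [0,0,0.035],
    [0,0,0.038],
    [0,0,0.038],
    [0,0,0.038],
  ],
  dr=[
    [0,0,0],
    [0,0,0],
    [0,0,0],
    [0,0,0],
    [0,0,0],
    [0,0,0],
    [0,0,0],
    [0,0,0],
    [0,0,0],
    [0,0,0],
  ],
  claw=[0,0,0,0,0,0,0,0,0,0],
)

```text
time_s: 18.35
tcp_pos: [0.6002, 0.0186, 0.1703]
eef_rot: [-180.0, 0.0, -153.0]
contact_force: [0.4, 0.5, 0.0]
gripper_width: 0.0194
gripper_force: 59.8
```

```bash
python3 -c "from h import *;feel(3)"
```

```text
F stand [ 0.24  0.23 -0.27] sd [0.27 0.08 0.33] M [0.01 0.02 0.01] wire x,y,z mm [ -1.41   0.26 174.56] rot [-180.      0.03 -153.  ] grip 0.019488343005622175 59.83139991760254 t 18.45
```

The force dropped to zero, so the gate seems to have snapped past the wire. I lower the last few millimetres by feel.

jog_arm(
  travel=[
    [0,0,0.002],
    [0,0,0.004],
    [0,0,0.006],
    [0,0,0.008],
    [0,0,0.009],
    [0,0,0.009],
    [0,0,0.009],
    [0,0,0.009],
    [0,0,0.009],
    [0,0,0.009],
  ],
  dr=[
    [0,0,0],
    [0,0,0],
    [0,0,0],
    [0,0,0],
    [0,0,0],
    [0,0,0],
    [0,0,0],
    [0,0,0],
    [0,0,0],
    [0,0,0],
  ],
  claw=[0,0,0,0,0,0,0,0,0,0],
)

```text
time_s: 19.7
tcp_pos: [0.6, 0.0185, 0.1656]
eef_rot: [180.0, 0.0, -153.0]
contact_force: [-0.0, -0.0, 0.2]
gripper_width: 0.0195
gripper_force: 59.8
```

Run:
```python
from h import *
feel(3)
a=cap('side');save(a,'pics/s3.png',(180,170,310,270),6)
```

```text
F stand [ 0.01 -0.13  0.35] sd [0.11 0.19 0.18] M [0.03 0.   0.01] wire x,y,z mm [ -1.67   0.25 169.88] rot [-180.    0. -153.] grip 0.019228325258722576 59.83139991760254 t 19.8
```

View pics/s3.png

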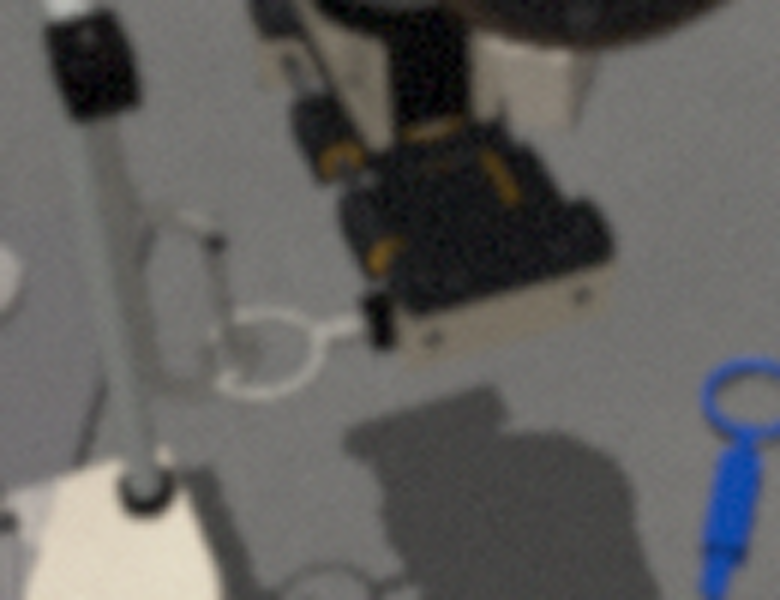

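The crop shows the ring linked round the nose, with its far wire in the bend at crop (220,370). The gate is straight again from the hinge (213,240), so it has shut. I keep hold and turn the key down about the wire so that it swings less on release.

jog_arm(
  travel=[
    [-0.0015,0,0.0161],
    [-0.0043,0,0.032],
    [-0.0085,0,0.0476],
    [-0.0141,0,0.0628],
    [-0.021,0,0.0774],
    [-0.0291,0,0.0913],
    [-0.0291,0,0.0913],
    [-0.0291,0,0.0913],
    [-0.0291,0,0.0913],
    [-0.0291,0,0.0913],
  ],
  dr=[
    [0,-0.0139,0],
    [0,-0.0278,0],
    [0,-0.0417,0],
    [0,-0.0556,0],
    [0,-0.0694,0],
    [0,-0.0833,0],
    [0,-0.0833,0],
    [0,-0.0833,0],
    [0,-0.0833,0],
    [0,-0.0833,0],
  ],
  claw=[0,0,0,0,0,0,0,0,0,0],
)

```text
time_s: 21.1
tcp_pos: [0.6132, 0.0253, 0.12]
eef_rot: [-180.0, 30.0, -153.0]
contact_force: [0.0, 1.1, -0.3]
gripper_width: 0.019
gripper_force: 59.8
```

```bash
cat >> h.py <<'E'
def wire():
    s=r.get_state();A=R.from_euler('xyz',s['eef_rot'],degrees=True)
    print('wire stand mm',1000*Rs.T@(s['tcp_pos']+A.apply([-.0925,0,-.0043])-np.r_[O,0]),'j',s['joints'])
E
python3 -c "from h import *;feel(3);wire()"
```

```text
F stand [0.16 0.1  0.18] sd [0.52 0.64 0.34] M [0.05 1.63 0.01] wire x,y,z mm [ 13.17   0.37 124.34] rot [-180.     29.98 -152.98] grip 0.01952723180883276 59.831408858299255 t 21.2
wire stand mm [ -1.38   0.39 169.99] j [ 16.55   9.13 -32.26 -15.61 -19.71 -66.18]
```

jog_arm(
  travel=[
    [0,0,0],
    [0,0,0],
    [0,0,0],
    [0,0,0],
    [0,0,0],
    [0,0,0],
    [0,0,0],
    [0,0,0],
    [0,0,-0.02],
    [0,0,-0.06],
  ],
  dr=[
    [0,0,0],
    [0,0,0],
    [0,0,0],
    [0,0,0],
    [0,0,0],
    [0,0,0],
    [0,0,0],
    [0,0,0],
    [0,0,0],
    [0,0,0],
  ],
  claw=[1,1,1,1,1,1,1,1,1,1],
)

```text
time_s: 22.45
tcp_pos: [0.599, 0.0181, 0.1458]
eef_rot: [180.0, 29.9, -153.0]
contact_force: [0.1, 0.3, 0.3]
gripper_width: 0.0881
gripper_force: 0.0
```

jog_arm(
  travel=[
    [0,0,-0.08],
    [0,0,-0.14],
    [0,0,-0.2],
    [0,0,-0.24],
    [0,0,-0.24],
    [0,0,-0.24],
    [0,0,-0.24],
    [0,0,-0.24],
    [0,0,-0.24],
    [0,0,-0.24],
  ],
  dr=[
    [0,0,0],
    [0,0,0],
    [0,0,0],
    [0,0,0],
    [0,0,0],
    [0,0,0],
    [0,0,0],
    [0,0,0],
    [0,0,0],
    [0,0,0],
  ],
  claw=[1,1,1,1,1,1,1,1,1,1],
)

```text
time_s: 23.7
tcp_pos: [0.5462, -0.0089, 0.2496]
eef_rot: [180.0, 30.0, -153.0]
contact_force: [0.1, 0.4, 0.4]
gripper_width: 0.0875
gripper_force: 0.0
```

Run:
```python
from h import *
feel(1)
ims=[]
for i in range(3):
    a=cap('side');save(a,'t.png',(180,190,280,290),5);ims.append(cv2.imread('t.png')[:,100:360])
cv2.imwrite('pics/s4.png',np.hstack(ims))
```

```text
F stand [0.3  0.32 0.4 ] sd [0. 0. 0.] M [0.01 1.7  0.02] wire x,y,z mm [-62.05   0.3  253.87] rot [ 179.99   29.96 -153.01] grip 0.0875332534785402 0.0 t 23.7
```

View pics/s4.png

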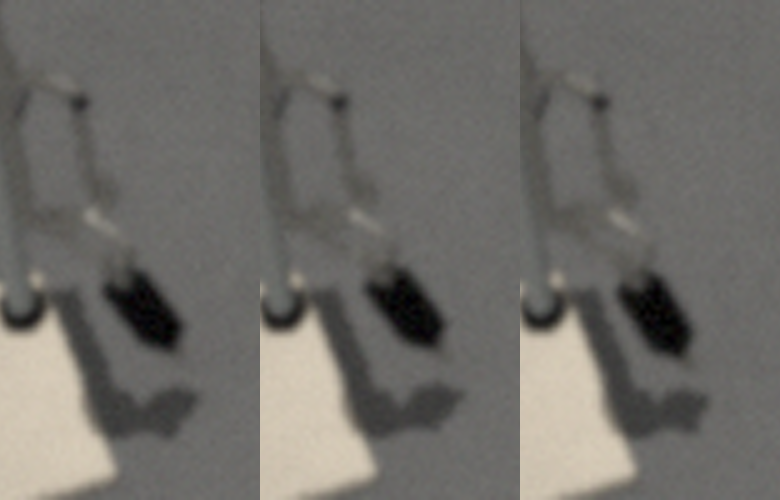

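The key hangs from the hook with the gate shut and is swinging gently. I wait for the swing to die.

jog_arm(
  travel=[
    [0,0,0],
    [0,0,0],
    [0,0,0],
    [0,0,0],
    [0,0,0],
    [0,0,0],
    [0,0,0],
    [0,0,0],
    [0,0,0],
    [0,0,0],
  ],
  dr=[
    [0,0,0],
    [0,0,0],
    [0,0,0],
    [0,0,0],
    [0,0,0],
    [0,0,0],
    [0,0,0],
    [0,0,0],
    [0,0,0],
    [0,0,0],
  ],
  claw=[1,1,1,1,1,1,1,1,1,1],
)

```text
time_s: 25.1
tcp_pos: [0.5461, -0.009, 0.2498]
eef_rot: [180.0, 30.0, -153.0]
contact_force: [0.2, 0.5, -0.4]
gripper_width: 0.0877
gripper_force: 0.0
```

jog_arm(
  travel=[
    [0,0,0],
    [0,0,0],
    [0,0,0],
    [0,0,0],
    [0,0,0],
    [0,0,0],
    [0,0,0],
    [0,0,0],
    [0,0,0],
    [0,0,0],
  ],
  dr=[
    [0,0,0],
    [0,0,0],
    [0,0,0],
    [0,0,0],
    [0,0,0],
    [0,0,0],
    [0,0,0],
    [0,0,0],
    [0,0,0],
    [0,0,0],
  ],
  claw=[1,1,1,1,1,1,1,1,1,1],
)

```text
time_s: 26.35
tcp_pos: [0.5461, -0.009, 0.2498]
eef_rot: [-180.0, 30.0, -153.0]
contact_force: [0.1, -0.4, 0.5]
gripper_width: 0.0879
gripper_force: 0.0
```

jog_arm(
  travel=[
    [0,0,0],
    [0,0,0],
    [0,0,0],
    [0,0,0],
    [0,0,0],
    [0,0,0],
    [0,0,0],
    [0,0,0],
    [0,0,0],
    [0,0,0],
  ],
  dr=[
    [0,0,0],
    [0,0,0],
    [0,0,0],
    [0,0,0],
    [0,0,0],
    [0,0,0],
    [0,0,0],
    [0,0,0],
    [0,0,0],
    [0,0,0],
  ],
  claw=[1,1,1,1,1,1,1,1,1,1],
)

```text
time_s: 27.6
tcp_pos: [0.5461, -0.0089, 0.2498]
eef_rot: [180.0, 30.0, -153.0]
contact_force: [0.1, 0.3, 0.4]
gripper_width: 0.0877
gripper_force: 0.0
```

jog_arm(
  travel=[
    [0,0,0],
    [0,0,0],
    [0,0,0],
    [0,0,0],
    [0,0,0],
    [0,0,0],
    [0,0,0],
    [0,0,0],
    [0,0,0],
    [0,0,0],
  ],
  dr=[
    [0,0,0],
    [0,0,0],
    [0,0,0],
    [0,0,0],
    [0,0,0],
    [0,0,0],
    [0,0,0],
    [0,0,0],
    [0,0,0],
    [0,0,0],
  ],
  claw=[1,1,1,1,1,1,1,1,1,1],
)

```text
time_s: 28.85
tcp_pos: [0.5461, -0.009, 0.2498]
eef_rot: [-180.0, 30.0, -153.0]
contact_force: [-0.6, 0.4, 0.8]
gripper_width: 0.0875
gripper_force: 0.0
```

jog_arm(
  travel=[
    [0,0,0],
    [0,0,0],
    [0,0,0],
    [0,0,0],
    [0,0,0],
    [0,0,0],
    [0,0,0],
    [0,0,0],
    [0,0,0],
    [0,0,0],
  ],
  dr=[
    [0,0,0],
    [0,0,0],
    [0,0,0],
    [0,0,0],
    [0,0,0],
    [0,0,0],
    [0,0,0],
    [0,0,0],
    [0,0,0],
    [0,0,0],
  ],
  claw=[1,1,1,1,1,1,1,1,1,1],
)

```text
time_s: 30.1
tcp_pos: [0.5461, -0.0089, 0.2498]
eef_rot: [180.0, 30.0, -153.0]
contact_force: [-0.5, -0.6, 0.0]
gripper_width: 0.0876
gripper_force: 0.0
```

jog_arm(
  travel=[
    [0,0,0],
    [0,0,0],
    [0,0,0],
    [0,0,0],
    [0,0,0],
    [0,0,0],
    [0,0,0],
    [0,0,0],
    [0,0,0],
    [0,0,0],
  ],
  dr=[
    [0,0,0],
    [0,0,0],
    [0,0,0],
    [0,0,0],
    [0,0,0],
    [0,0,0],
    [0,0,0],
    [0,0,0],
    [0,0,0],
    [0,0,0],
  ],
  claw=[1,1,1,1,1,1,1,1,1,1],
)

```text
time_s: 31.35
tcp_pos: [0.5461, -0.0089, 0.2498]
eef_rot: [180.0, 30.0, -153.0]
contact_force: [-0.2, -0.0, -1.1]
gripper_width: 0.0874
gripper_force: 0.0
```

```bash
cat >> h.py <<'E'
def swing(n=16):
    x=[]
    for i in range(n):
        c=cap('side');m=(c['pixels'].max(2)<40)[235:275,195:250];v,u=np.nonzero(m);x.append((round(u.mean(),2),round(v.mean(),2),len(u)) if len(u) else None)
    print(r.get_state()['time_s'],x);return c
E
python3 -c "from h import *;swing()"
```

```text
32.15 [(np.float64(23.83), np.float64(23.33), 136), (np.float64(23.89), np.float64(23.3), 135), (np.float64(23.89), np.float64(23.36), 135), (np.float64(23.82), np.float64(23.3), 136), (np.float64(23.79), np.float64(23.29), 136), (np.float64(23.65), np.float64(23.21), 138), (np.float64(23.66), np.float64(23.19), 135), (np.float64(23.76), np.float64(23.32), 137), (np.float64(23.72), np.float64(23.34), 137), (np.float64(23.81), np.float64(23.16), 134), (np.float64(23.7), np.float64(23.22), 138), (np.float64(23.88), np.float64(23.28), 136), (np.float64(23.8), np.float64(23.37), 133), (np.float64(23.86), np.float64(23.27), 131), (np.float64(23.92), np.float64(23.27), 133), (np.float64(23.86), np.float64(23.32), 139)]
```

jog_arm(
  travel=[
    [0,0,0],
    [0,0,0],
    [0,0,0],
    [0,0,0],
    [0,0,0],
    [0,0,0],
    [0,0,0],
    [0,0,0],
    [0,0,0],
    [0,0,0],
  ],
  dr=[
    [0,0,0],
    [0,0,0],
    [0,0,0],
    [0,0,0],
    [0,0,0],
    [0,0,0],
    [0,0,0],
    [0,0,0],
    [0,0,0],
    [0,0,0],
  ],
  claw=[1,1,1,1,1,1,1,1,1,1],
)

```text
time_s: 33.4
tcp_pos: [0.5461, -0.0089, 0.2498]
eef_rot: [180.0, 30.0, -153.0]
contact_force: [-0.6, -0.4, 0.3]
gripper_width: 0.0879
gripper_force: 0.0
```

jog_arm(
  travel=[
    [0,0,0],
    [0,0,0],
    [0,0,0],
    [0,0,0],
    [0,0,0],
    [0,0,0],
    [0,0,0],
    [0,0,0],
    [0,0,0],
    [0,0,0],
  ],
  dr=[
    [0,0,0],
    [0,0,0],
    [0,0,0],
    [0,0,0],
    [0,0,0],
    [0,0,0],
    [0,0,0],
    [0,0,0],
    [0,0,0],
    [0,0,0],
  ],
  claw=[1,1,1,1,1,1,1,1,1,1],
)

```text
time_s: 34.65
tcp_pos: [0.5461, -0.0089, 0.2499]
eef_rot: [-180.0, 30.0, -153.0]
contact_force: [0.2, 0.4, 0.6]
gripper_width: 0.0876
gripper_force: 0.0
```

jog_arm(
  travel=[
    [0,0,0],
    [0,0,0],
    [0,0,0],
    [0,0,0],
    [0,0,0],
    [0,0,0],
    [0,0,0],
    [0,0,0],
    [0,0,0],
    [0,0,0],
  ],
  dr=[
    [0,0,0],
    [0,0,0],
    [0,0,0],
    [0,0,0],
    [0,0,0],
    [0,0,0],
    [0,0,0],
    [0,0,0],
    [0,0,0],
    [0,0,0],
  ],
  claw=[1,1,1,1,1,1,1,1,1,1],
)

```text
time_s: 35.9
tcp_pos: [0.5461, -0.009, 0.2498]
eef_rot: [-180.0, 30.0, -153.0]
contact_force: [-0.4, -0.5, 0.2]
gripper_width: 0.0874
gripper_force: 0.0
```

jog_arm(
  travel=[
    [0,0,0],
    [0,0,0],
    [0,0,0],
    [0,0,0],
    [0,0,0],
    [0,0,0],
    [0,0,0],
    [0,0,0],
    [0,0,0],
    [0,0,0],
  ],
  dr=[
    [0,0,0],
    [0,0,0],
    [0,0,0],
    [0,0,0],
    [0,0,0],
    [0,0,0],
    [0,0,0],
    [0,0,0],
    [0,0,0],
    [0,0,0],
  ],
  claw=[1,1,1,1,1,1,1,1,1,1],
)

```text
time_s: 37.15
tcp_pos: [0.5461, -0.0089, 0.2498]
eef_rot: [-180.0, 30.0, -153.0]
contact_force: [0.4, -0.2, 0.6]
gripper_width: 0.0874
gripper_force: 0.0
```

```bash
python3 -c "
from h import *
c=swing(8);save(c,'pics/s5.png',(180,180,310,280),6)"
```

```text
37.55 [(np.float64(23.73), np.float64(23.23), 134), (np.float64(23.85), np.float64(23.26), 137), (np.float64(23.61), np.float64(23.13), 135), (np.float64(23.81), np.float64(23.22), 138), (np.float64(23.81), np.float64(23.42), 135), (np.float64(23.72), np.float64(23.27), 138), (np.float64(23.81), np.float64(23.26), 136), (np.float64(23.69), np.float64(23.2), 137)]
```

View pics/s5.png

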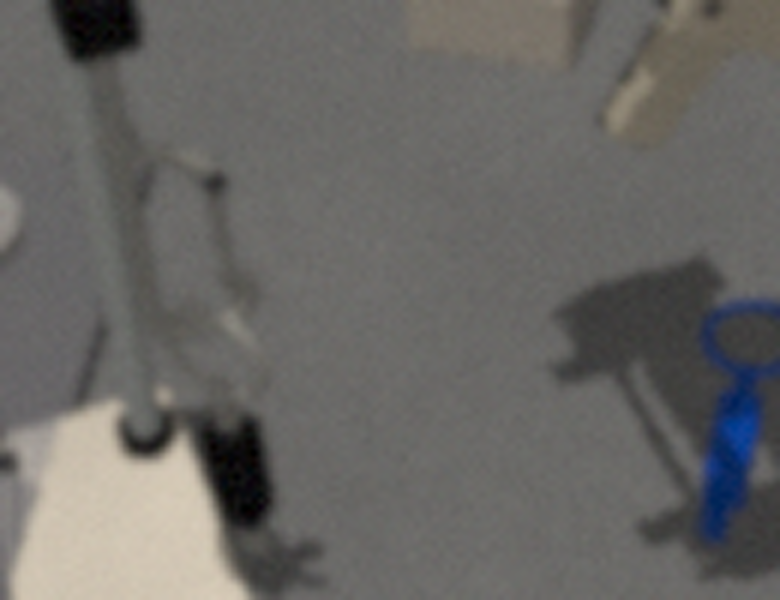

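The key hangs still below the bend, with its fob at crop (240,470). The gate is straight and shut, and the gripper is clear.

```bash
python3 -c "
from plant import r
print(r.close_job())"
```

```text
the job is handed in; nothing more can be done
None
```

The key is clipped on the hook and hanging still, the gate looks fully shut behind the ring, the gripper is clear, and I handed the job in at about 38 s.

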